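# Sort the goldsmith's bench things into their trays

### The job

Sort the four loose things on the goldsmith's bench into their trays, each lying flat inside the rim: the white flux cone stands upright in the round dish, the yellow beeswax lump goes in the hexagonal tray, the folded loupe in the square tray, and the handpiece lengthwise in the long tray. Leave the glass jar with the black cap standing where it is, and let go of everything.

Things in the scene. Friction and masses are not known exactly. Their poses are not given: they have to be found in the camera images.
- flux_cone_mid (a point): Loose white borax cone (a slightly tapered plug with a sloping top), about 35 mm across, 34 mm high, standing upright, about 45 g. The point is its centre, half-way up. z up as it stands at the start.
- beeswax_mid (a point): Loose yellow-brown rounded lump of beeswax, 41 mm wide along its x, 50 mm long along its y, 19 mm high, about 30 g; sides slope, so it is gripped across x. The point is its centre, half-way up. z up as it stands at the start.
- loupe_mid (a point): Loose folded loupe, two metal shield plates with a black lens barrel between, 24 mm along its x, 32 mm along its y, 19 mm high, lying flat, about 35 g; the plates' edges are the widest across x. The lens does not swing. The point is its centre, half-way up. z up as it stands at the start.
- handpiece_mid (a point): Loose grey metal handpiece (a knurled barrel with a thin collet at one end; the barrel is the heavy end) lying on the bench, 114 mm long along its y, up to 29 mm wide along its x, 23 mm high, about 160 g; gripped across x at this point. The point is its centre, half-way up. z up as it stands at the start.
- round_dish_in (a point): Round white ceramic dish, 90 mm across outside, about 78 mm inside at the floor, fixed to the bench; its floor lies 3 mm and its rim 9 mm above the bench top. The point is the centre of its inner floor. z up.
- hex_tray_in (a point): Hexagonal bare aluminium tray, 96 mm across flats outside, 90 mm inside, fixed to the bench; its floor lies 3 mm and its rim 9 mm above the bench top. The point is the centre of its inner floor. z up, x points to a flat.
- square_tray_in (a point): Square dark wooden tray with a cork floor, 80 mm outside, 74 mm inside, fixed to the bench; its floor lies 3 mm and its rim 9 mm above the bench top. The point is the centre of its inner floor. z up, x and y along its sides.
- long_tray_in (a point): Long dark steel tray with a black rubber floor, 160 mm along its y and 70 mm along its x outside, 154 x 64 mm inside (y by x), fixed to the bench; its floor lies 3 mm and its rim 9 mm above the bench top. The point is the centre of its inner floor. z up.
- glass_jar_mid (a point): Bystander, not to be moved: loose glass jar with a black screw cap, 44 mm across, 47 mm high. The point is its centre, half-way up. z up as it stands at the start.
Things that resemble listed ones, but are neither listed nor needed, are in the scene too. Leave any purple look-alike of the part that bears flux_cone_mid alone.

How it is judged:
By the outcome, as a careful person would: the job done as asked, in the order asked, and still so for the second after the job is handed in, with the robot touching nothing.
It also fails if it takes over 99 s, if anything falls off the work surface, if the arm or the gripper's body presses on something with over 40 N, if the wrist force passes 120 N, or if a joint passes its speed limit or range.

### The arm

A 6-joint arm with a two-finger parallel gripper is mounted at the origin on a cart in front of the work surface, level with it; the furniture and walls round the work are solid. World frame = base frame: x ahead of the robot, y to its left, z up, the work surface at z = 0. Lengths are in mm, angles in rad, forces in N, time in s.
With the tool pointing down it reaches from about 275 to 1000 mm from the base axis. Payload 8.4 kg.
Tool frame: the origin (TCP) lies between the finger pads; the fingertips stand 8 mm ahead of it and the grasp point (between the pads) lies 11 mm behind it (tcp_to_tips is the distance from the TCP to the fingertips, in mm); z points along the fingers, y is the line along which they close (so a half turn about z gives the same grasp; the last joint's range is limited). The gripper opens to 85 mm and grips with 20 to 120 N. Pads are 22 mm wide; open, the fingers measure 114 mm over their backs; the gripper's body (76 mm by 85 mm) begins 54 mm behind the grasp point. The pads swing forward as they close: fully open they stand 13 mm farther back than shut.
Start: joints at [1.19, 0.353, 1.633, -0, 1.155, -0.002], TCP at [231.127, 580.696, 204.581] pointing down, gripper open.
Joint ranges: [-2.63, 2.63], [-0.92, 2.1], [0.06, 2.66], [-1.3, 4.44], [0, 2.69], [-3.02, 3.02]. Speed limits (rad/s): [2.22, 2.22, 2.79, 3.14, 3.14, 3.14].

### API

Orientations are given as [roll, pitch, yaw] about the fixed x, y, z axes, in that order (R = Rz(yaw) Ry(pitch) Rx(roll)).
In Python, from rig import * gives the robot as it stands.
- The arm moves only by the tool step_arm, never from a script. Its argument "motion" is a list of rows, each an object with "claw": the finger opening in mm, from 0 to 85.4; "delta_pos": the shift along the tool's x, y, z in mm, a list of three; "turn": the turn about the tool's z in rad. In form: [{"claw": claw, "delta_pos": [dx, dy, dz], "turn": turn}, ...]. A call has 1 to 8 rows; each row shifts and turns the commanded pose from where the row before left it, along the tool's axes as they then stand; what a row does not reach is not made up. A row lasts 1/12 s, in which the tool goes at most 41.7 mm and 7.16 degrees, less where a joint would pass 70% of its speed; a pose out of reach is approached as far as the arm can. A call is refused whole if a number of a shift passes 41.7 or a number of a turn 0.125, either way. A call with a gripper value outside its range is refused whole. The fingers move at their own pace and stop on an object; "force" is the grip in N (left out, the last holds). Time passes only in rows, so rows that do not move let the fingers close. It gives the time, the measured TCP pose, the force, the opening and the grip force at its end, in the units of the state.
- sense(): the state, without advancing time (a new reading comes with each control period).
- grab_frame(name): name is "scene" or "top" or "wrist"; returns a dict with "img" (480x640x3 uint8, red, green, blue), "vertical_fov" (degrees; the focal length in pixels is half the picture's height over the tangent of half this angle, whatever the lens; pixels are square), "cx", "cy" (the principal point, pixels), "R" (3x3) and "t" (3): a world point X has camera coordinates R X + t. Camera axes: x right, y down, z forward; pixel columns grow to the right and rows downward; lengths in mm; the calibration is good to about 2 mm. A picture is of the moment at which its call begins. There is no depth.
- sign_off(): hands the job in; it is judged then, once.
The state is a dict: "clock": time; "qpos": joint angles; "qvel": joint speeds; "joint_efforts": joint torques, N m; "eef_pos": TCP position; "tcp_rot": TCP orientation; "contact_force": force on the tool from outside, world axes, zero at the start; "wrist_torque": the same for the moment, N m; "opening": opening from 0.0 (shut) to 1.0 (fully open); "grasp_force": force on a finger pad.
Only numpy, scipy, OpenCV 4.12 (cv2) and the standard library are available. Lean on these libraries where they do the work, as an engineer would, in place of code of your own. Each camera call takes 0.05 s, during which the arm holds its last target. There are 200 camera calls.

## Working session

There is one attempt and no reset: what is moved stays moved. The work goes in short steps, Python scripts to look and compute and a tool call to move; the robot and the scene stay as the last step left them, time stands still between calls to the robot, and variables do not carry over. Pictures are saved under pics/ and viewed, at most 14 in all, crops included, and the job is handed in when it is done.

Besides the shell and the picture viewer there is one more tool, called after ">>>" by a JSON object that holds its "name" and its "arguments". step_arm: Moves the arm, as the interface text tells. Its arguments: {"type":"object","properties":{"motion":{"type":"array","items":{"type":"object","properties":{"claw":{"type":"number"},"delta_pos":{"type":"array","items":{"type":"number"}},"turn":{"type":"number"}}}},"force":{"type":"number"}},"required":["motion"]}

```bash
ls; mkdir -p pics; python3 - <<'E'
from rig import *
import cv2
print(sense())
for n in("top","scene"):
    f=grab_frame(n); cv2.imwrite(f"pics/{n}0.png",f["img"][:,:,::-1]); print(n,f["vertical_fov"],f["cx"],f["cy"],f["R"],f["t"])
E
```

```text
pics
{'clock': 0.0, 'qpos': array([ 1.18960554e+00,  3.53667279e-01,  1.63413023e+00, -4.17967744e-06,
        1.15523218e+00, -2.40778474e-03]), 'qvel': array([9.71418566e-04, 8.08981756e-05, 6.84835963e-04, 6.20742184e-05,
       5.89346403e-04, 7.44292601e-04]), 'joint_efforts': array([-1.80356169e-04, -6.05243325e+01, -3.42060399e+01, -1.19553852e-04,
        9.41825216e-03, -7.19348463e-05]), 'eef_pos': array([230.92947455, 580.20795024, 203.85144995]), 'tcp_rot': array([-3.14015562e+00,  3.61452129e-07,  2.76281134e+00]), 'contact_force': array([-0.08671962, -0.14281786,  0.01023604]), 'wrist_torque': array([ 0.00906551, -0.00250285,  0.00899451]), 'grasp_force': 0.0, 'opening': 1.0041812381763402}
top 56.096105121008414 322.5403907434124 239.79953342824538 [[ 0.00804034 -0.99996712 -0.00105461]
 [-0.99410157 -0.0078791  -0.10816652]
 [ 0.10815465  0.00191809 -0.99413223]] [-169.9565346   548.29804748  857.47946932]
scene 47.87581238862338 316.0814196679298 239.97392287627744 [[ 0.61514346 -0.78840384  0.00423224]
 [-0.47051562 -0.37141139 -0.80041779]
 [ 0.63262435  0.49038043 -0.59942761]] [-474.64415872  233.90952601  816.65126399]
```

View pics/top0.png

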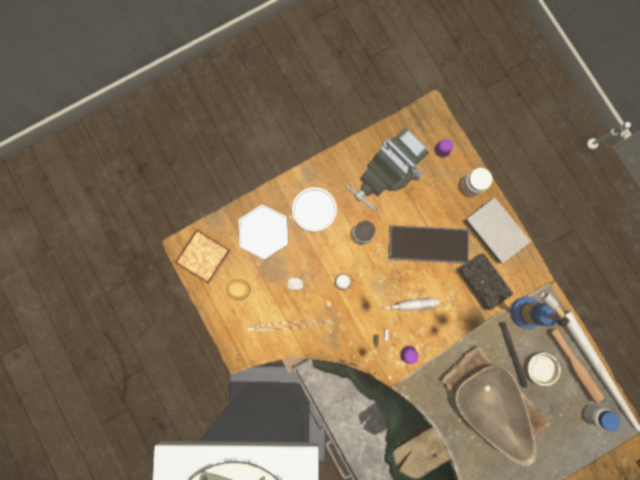

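View pics/scene0.png

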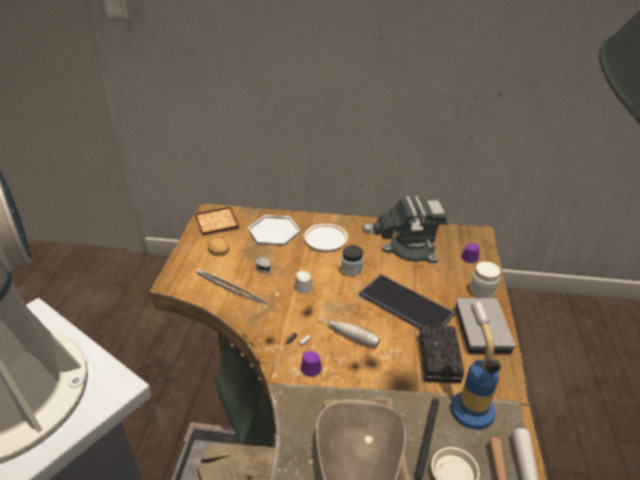

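The top view shows the cork-floored square tray (203,257), hex tray (263,232), round dish (315,209), long tray (428,244), jar (363,232), wax (238,289), loupe (295,284), white cone (343,282) and handpiece (413,305, barrel to the right). 

The cone-like candidates are white (343,282), purple (409,355) and purple (445,147). The white one fits the description; I'll confirm it in a crop.

```bash
cat > h.py <<'E'
from rig import *
import cv2, numpy as np
def ray(f,u,v,z):
    F=f["img"].shape[0]/2/np.tan(np.radians(f["vertical_fov"])/2)
    R,t=np.array(f["R"]),np.array(f["t"]); d=R.T@[(u-f["cx"])/F,(v-f["cy"])/F,1]; c=-R.T@t
    return (c+d*(z-c[2])/d[2])
def shape(f,mask,seed,z):
    """contour nearest seed: centroid, minAreaRect in world mm on plane z"""
    cs,_=cv2.findContours(mask.astype(np.uint8),cv2.RETR_EXTERNAL,cv2.CHAIN_APPROX_NONE)
    cs=[c for c in cs if cv2.contourArea(c)>25]
    c=max(cs,key=lambda c:cv2.pointPolygonTest(c,seed,True))
    w=np.array([ray(f,*p[0],z)[:2] for p in c],np.float32)
    r=cv2.minAreaRect(w); return r,c,w
E
python3 - <<'E'
from h import *
f=grab_frame("top"); im=f["img"]
cv2.imwrite("pics/crop1.png",cv2.resize(im[180:380,170:490,::-1],None,fx=2.5,fy=2.5,interpolation=cv2.INTER_CUBIC))
hsv=cv2.cvtColor(im,cv2.COLOR_RGB2HSV); H,S,V=[hsv[...,i] for i in range(3)]
white=(S<75)&(V>120); dark=(V<75)
for n,m,s,z in [("cone",white,(343,282),34),("loupe",S<90,(295,284),15),("hand",S<90,(418,304),12),("round",white,(315,209),9),("hex",white,(263,232),9),("long",dark,(428,244),9),("jar",V<100,(363,230),47)]:
    r,c,w=shape(f,m,s,z); print(n,cv2.boundingRect(c),np.round(r[0]),np.round(r[1]),round(r[2],1))
for n,s in [("cork",(203,257)),("wax",(238,289)),("bench",(270,300))]: print(n,hsv[s[1],s[0]])
E
```

```text
cone (335, 274, 16, 16) [ 469. -205.] [29. 29.] 45.4
loupe (287, 277, 17, 13) [ 465. -112.] [24. 32.] 0.5
hand (385, 298, 55, 13) [ 424. -344.] [ 22. 108.] 6.7
round (292, 187, 45, 45) [ 615. -148.] [91. 89.] 0.5
hex (238, 204, 50, 56) [568. -45.] [111.  98.] 63.7
long (459, 269, 30, 39) [ 458. -468.] [92. 11.] 34.4
jar (391, 227, 120, 82) [ 517. -416.] [255. 114.] 61.0
cork [ 17 117 231]
wax [ 22 119 242]
bench [ 18 141 229]
```

View pics/crop1.png

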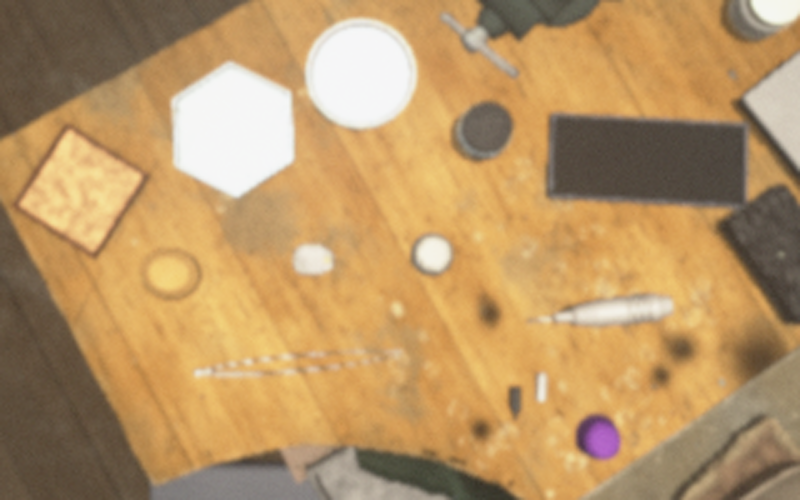

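The crop confirms it: white cone at crop (432,254), not the purple one at (598,437). I'll compute the remaining points from the corners and start turning to yaw 90°, so that tool x = world y and tool y = world x.

```bash
python3 - <<'E'
from h import *
f=grab_frame("top"); g=grab_frame("scene")
C=lambda u,v:(170+(u+.5)/2.5-.5,180+(v+.5)/2.5-.5)
def rect(n,ps,z):
    w=np.array([ray(f,*C(*p),z)[:2] for p in ps],np.float32); r=cv2.minAreaRect(w)
    print(n,np.round(w.mean(0)),np.round(r[1]),round(r[2],1))
rect("square",[(70,126),(147,177),(95,255),(17,204)],9)
rect("long",[(551,115),(747,123),(745,205),(548,198)],9)
rect("hex",[(231,62),(293,94),(294,162),(237,198),(173,162),(171,94)],9)
rect("wax",[(142,273),(201,273),(171,249),(171,299)],8)
rect("jar",[(456,130),(512,130),(484,102),(484,159)],45)
r=lambda u,v,z:np.round(ray(g,u,v,z))
print("scene cone",r(303,281,17),"wax",r(218,246,9),"loupe",r(263,264,9),"hand",r(353,333,11),"round",r(326,237,9),"hex",r(274,230,9))
E
```

```text
square [518.  75.] [76. 75.] 57.7
long [ 546. -379.] [159.  67.] 88.1
hex [569. -45.] [114.  95.] 61.3
wax [452.   2.] [35. 31.] 49.3
jar [ 564. -244.] [31. 32.] 45.5
scene cone [ 469. -205.   17.] wax [453.   4.   9.] loupe [ 467. -107.    9.] hand [ 423. -350.   11.] round [ 613. -150.    9.] hex [565. -48.   9.]
```

>>> {"name": "step_arm", "arguments": {"motion": [{"claw": 85,"delta_pos": [0,0,0],"turn": 0.12},{"claw": 85,"delta_pos": [0,0,0],"turn": 0.12},{"claw": 85,"delta_pos": [0,0,0],"turn": 0.12},{"claw": 85,"delta_pos": [0,0,0],"turn": 0.12},{"claw": 85,"delta_pos": [0,0,0],"turn": 0.12},{"claw": 85,"delta_pos": [0,0,0],"turn": 0.12},{"claw": 85,"delta_pos": [0,0,0],"turn": 0.12},{"claw": 85,"delta_pos": [0,0,0],"turn": 0.12}], "force": 30}}

```text
clock: 0.92
eef_pos: [231.1, 580.6, 204.5]
tcp_rot: [-3.141, 0.0, 1.797]
contact_force: [0.2, 0.2, 0.6]
opening: 0.995
grasp_force: 0.0
```

>>> {"name": "step_arm", "arguments": {"motion": [{"claw": 85,"delta_pos": [0,0,0],"turn": 0.12},{"claw": 85,"delta_pos": [0,0,0],"turn": 0.112},{"claw": 85,"delta_pos": [-38,12,0],"turn": 0},{"claw": 85,"delta_pos": [-38,12,0],"turn": 0},{"claw": 85,"delta_pos": [-38,12,0],"turn": 0},{"claw": 85,"delta_pos": [-38,12,0],"turn": 0},{"claw": 85,"delta_pos": [-38,12,0],"turn": 0},{"claw": 85,"delta_pos": [-38,12,0],"turn": 0}]}}

```text
clock: 1.58
eef_pos: [303.2, 350.9, 204.5]
tcp_rot: [3.141, -0.0, 1.571]
contact_force: [0.7, -0.4, 0.8]
opening: 0.994
grasp_force: 0.0
```

>>> {"name": "step_arm", "arguments": {"motion": [{"claw": 85,"delta_pos": [-40,12,0],"turn": 0},{"claw": 85,"delta_pos": [-40,12,0],"turn": 0},{"claw": 85,"delta_pos": [-40,12,0],"turn": 0},{"claw": 85,"delta_pos": [-40,12,0],"turn": 0},{"claw": 85,"delta_pos": [-40,12,0],"turn": 0},{"claw": 85,"delta_pos": [-40,12,0],"turn": 0},{"claw": 85,"delta_pos": [-40,12,0],"turn": 0},{"claw": 85,"delta_pos": [-40,12,0],"turn": 0}]}}

```text
clock: 2.25
eef_pos: [399.1, 31.4, 204.9]
tcp_rot: [3.141, -0.0, 1.571]
contact_force: [0.2, 1.0, 0.0]
opening: 0.994
grasp_force: 0.0
```

>>> {"name": "step_arm", "arguments": {"motion": [{"claw": 85,"delta_pos": [-40,12,0],"turn": 0},{"claw": 85,"delta_pos": [-40,12,0],"turn": 0},{"claw": 85,"delta_pos": [-40,12,0],"turn": 0},{"claw": 85,"delta_pos": [-40,12,0],"turn": 0},{"claw": 85,"delta_pos": [-38,12,0],"turn": 0},{"claw": 85,"delta_pos": [-38,10,0],"turn": 0},{"claw": 85,"delta_pos": [0,0,0],"turn": 0}]}}

```text
clock: 2.83
eef_pos: [470.7, -208.2, 204.9]
tcp_rot: [3.139, 0.003, 1.568]
contact_force: [-0.5, 0.1, 0.4]
opening: 0.992
grasp_force: 0.0
```

```bash
python3 - <<'E'
from h import *
f=grab_frame("wrist"); cv2.imwrite("pics/w1.png",f["img"][:,:,::-1]); print(f["vertical_fov"],f["cx"],f["cy"],f["R"],f["t"],sense()["eef_pos"])
E
```

```text
66.25411310227943 322.0311022854374 239.84231853682113 [[ 0.99999484 -0.00222343  0.00231724]
 [-0.0027946  -0.95798903  0.28679122]
 [ 0.00158223 -0.28679622 -0.95799031]] [-471.99617173 -236.23292309  318.85488533] [ 469.42811768 -205.3314227   204.41718259]
```

View pics/w1.png

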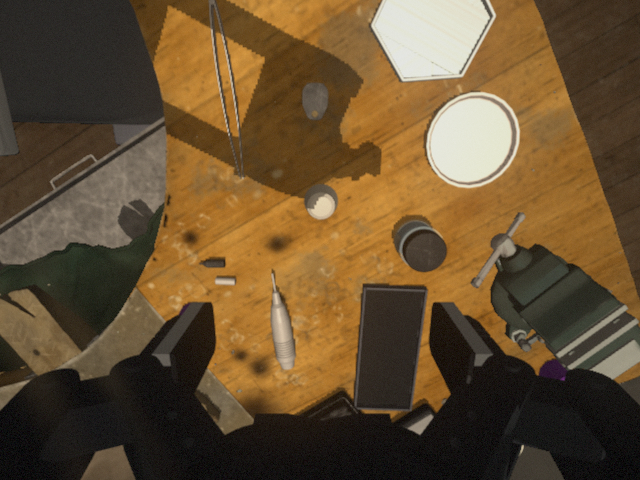

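The wrist view shows the cone (320,203), loupe (315,100), dish (472,139), hex tray (433,28), jar (421,245), handpiece (284,323) and long tray (390,345), all unobstructed.

```bash
python3 - <<'E'
from h import *
f=grab_frame("wrist")
r=lambda u,v,z:np.round(ray(f,u,v,z),1)[:2]
print("cone",r(320,203,17),"loupe",r(315,100,9.5),"dish L/R",r(426,139,9),r(519,139,9),"T/B",r(472,93,9),r(472,187,9))
w=np.array([r(*p,9) for p in [(363,284),(426,289),(413,410),(355,406)]]);print("long",w.mean(0),w[0]-w[3],w[1]-w[0])
print("hand tip/tail",r(274,272,11),r(287,370,11),"jar cap",r(424,251,47))
w=np.array([r(*p,9) for p in [(375,25),(404,80),(464,76),(495,17)]]);print("hex",w)
E
```

```text
cone [ 467.9 -201.6] loupe [ 463.6 -106.1] dish L/R [ 569.6 -141.4] [ 658.7 -141.6] T/B [ 609.  -100.4] [ 618.9 -187.5]
long [ 545.55 -373.3 ] [  5.  157.8] [68.1 -6. ]
hand tip/tail [ 418.9 -276.5] [ 429.  -397.3] jar cap [ 565.2 -241.7]
hex [[517.1 -44.2]
 [545.4 -89.1]
 [600.1 -85.9]
 [622.2 -38.2]]
```

>>> {"name": "step_arm", "arguments": {"motion": [{"claw": 70,"delta_pos": [2,0,30],"turn": 0},{"claw": 70,"delta_pos": [0,0,40],"turn": 0},{"claw": 70,"delta_pos": [0,0,40],"turn": 0},{"claw": 60,"delta_pos": [0,0,40],"turn": 0},{"claw": 60,"delta_pos": [0,0,25],"turn": 0},{"claw": 60,"delta_pos": [0,0,14],"turn": 0},{"claw": 60,"delta_pos": [0,0,0],"turn": 0}]}}

```text
clock: 3.52
eef_pos: [466.1, -197.7, 12.8]
tcp_rot: [-3.136, -0.003, 1.572]
contact_force: [-1.0, 0.9, 0.3]
opening: 0.701
grasp_force: 0.0
```

>>> {"name": "step_arm", "arguments": {"motion": [{"claw": 20,"delta_pos": [0,0,0],"turn": 0},{"claw": 20,"delta_pos": [0,0,0],"turn": 0},{"claw": 20,"delta_pos": [0,0,0],"turn": 0},{"claw": 20,"delta_pos": [0,0,0],"turn": 0},{"claw": 20,"delta_pos": [0,0,0],"turn": 0},{"claw": 20,"delta_pos": [0,0,0],"turn": 0}], "force": 25}}

```text
clock: 4.02
eef_pos: [469.2, -200.4, 16.3]
tcp_rot: [3.14, 0.001, 1.571]
contact_force: [0.8, -0.5, 0.1]
opening: 0.234
grasp_force: 0.0
```

The fingers closed to 20 mm with no grip force, so I missed the cone. I'll look.

```bash
python3 - <<'E'
from h import *
f=grab_frame("wrist"); cv2.imwrite("pics/w2.png",f["img"][:,:,::-1]); print(sense())
E
```

```text
{'clock': 4.0667, 'qpos': array([-4.06629234e-01,  4.45083941e-01,  2.01692632e+00,  2.32981678e-05,
        6.78700662e-01, -4.06537141e-01]), 'qvel': array([-0.00285679,  0.00814022,  0.00279625,  0.00253207, -0.00229936,
       -0.00135658]), 'joint_efforts': array([ 5.57553931e-02, -5.40725899e+01, -2.12477982e+01,  2.03595228e-03,
       -3.47852583e-03,  9.40061218e-04]), 'eef_pos': array([ 469.06506701, -200.35421878,   16.10338338]), 'tcp_rot': array([3.14077699e+00, 3.35216725e-04, 1.57068597e+00]), 'contact_force': array([-0.31682836, -0.51476347,  0.58472947]), 'wrist_torque': array([0.00454962, 0.05857905, 0.01653603]), 'grasp_force': 0.0, 'opening': 0.23223513753286726}
```

View pics/w2.png

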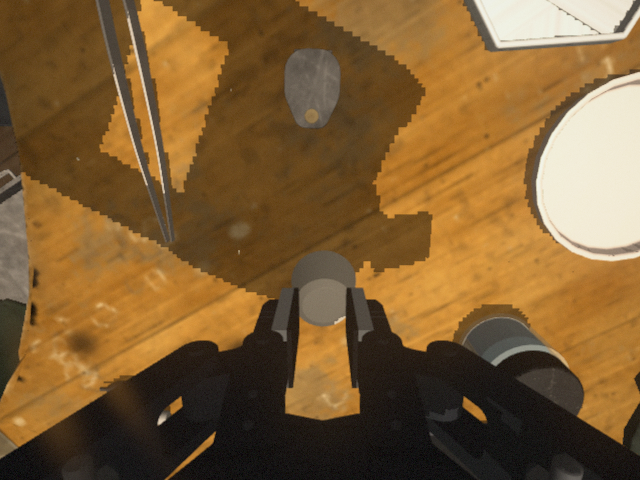

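The cone (324,290) still stands upright but slipped out ahead of the fingertips (rows 290–385), towards +y. I'll measure it again.

```bash
python3 - <<'E'
from h import *
f=grab_frame("wrist")
for p,z in [((324,255),25),((325,302),34),((325,302),30),((324,288),17),((288,290),16),((360,290),16),((291,385),16),((312,85),15)]: print(p,z,np.round(ray(f,*p,z),1))
F=240/np.tan(np.radians(f["vertical_fov"])/2)
for z in (8,27):
  for dy in (0,11):
    c=np.array(f["R"])@[469,-200.4+dy,z]+f["t"]; print("px of tcp",z,dy,c[0]/c[2]*F+f["cx"],c[1]/c[2]*F+f["cy"])
E
```

```text
(324, 255) 25 [ 470.3 -183.5   25. ]
(325, 302) 34 [ 470.8 -202.9   34. ]
(325, 302) 30 [ 470.8 -204.8   30. ]
(324, 288) 17 [ 470.4 -203.6   17. ]
(288, 290) 16 [ 452.4 -205.1   16. ]
(360, 290) 16 [ 488.5 -205.1   16. ]
(291, 385) 16 [ 452.6 -261.4   16. ]
(312, 85) 15 [ 465.  -109.6   15. ]
px of tcp 8 0 321.1883010100879 275.2826180722918
px of tcp 8 11 321.19145010409386 255.2139444484742
px of tcp 27 0 321.1391408876922 290.530666432889
px of tcp 27 11 321.14172128781536 268.5869416923586
```

```bash
python3 - <<'E'
from h import *
f=grab_frame("wrist"); im=f["img"]
print("cam",np.round(-np.array(f["R"]).T@f["t"]))
for v,z in [(252,0),(325,34),(325,25),(252,34)]: print(v,z,np.round(ray(f,324,v,z),1))
F=240/np.tan(np.radians(f["vertical_fov"])/2)
for y in (-189,-211):
  for z in (8,30,50,70):
    c=np.array(f["R"])@[459,y,z]+f["t"]; print(y,z,np.round([c[0]/c[2]*F+f["cx"],c[1]/c[2]*F+f["cy"]]))
a=im[220:400,220:430].astype(float); a=np.clip(255*(a/255)**.5*1.1,0,255).astype(np.uint8)
cv2.imwrite("pics/w3.png",cv2.resize(a[:,:,::-1],None,fx=3.3,fy=3.3,interpolation=cv2.INTER_CUBIC))
E
```

```text
cam [ 469. -128.  186.]
252 0 [ 470.4 -190.2    0. ]
325 34 [ 470.2 -214.4   34. ]
325 25 [ 470.3 -219.5   25. ]
252 34 [ 470.1 -178.9   34. ]
-189 8 [302. 255.]
-189 30 [299. 270.]
-189 50 [296. 288.]
-189 70 [293. 312.]
-211 8 [302. 294.]
-211 30 [300. 314.]
-211 50 [297. 337.]
-211 70 [294. 367.]
```

View pics/w3.png

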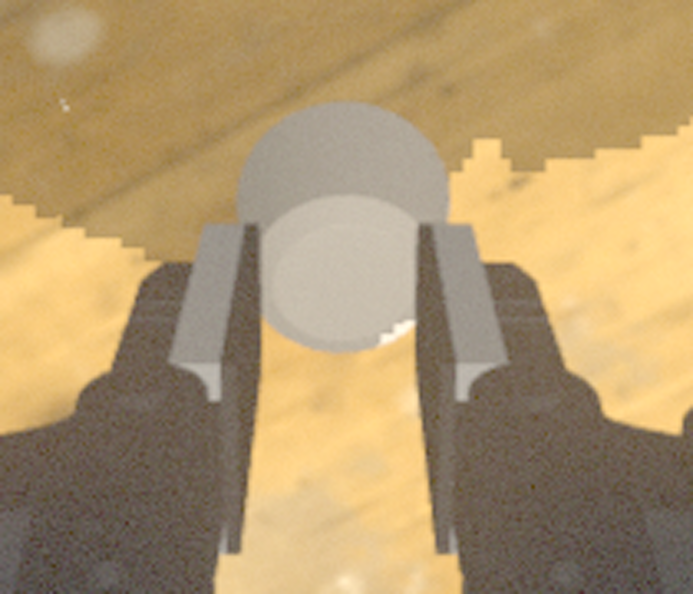

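The cone hasn't moved. It sits between the fingers, but the tip gap (47 px for 20 mm) implies that the tips are around z≈45, well above where the stated TCP puts them. I'll check from the scene camera.

```bash
python3 - <<'E'
from h import *
f=grab_frame("scene"); im=f["img"]
F=240/np.tan(np.radians(f["vertical_fov"])/2)
for z in (0,8,16,50):
    c=np.array(f["R"])@[469,-200.4,z]+f["t"]; print(z,np.round([c[0]/c[2]*F+f["cx"],c[1]/c[2]*F+f["cy"]]))
cv2.imwrite("pics/s2.png",cv2.resize(im[170:320,210:410,::-1],None,fx=4,fy=4,interpolation=cv2.INTER_CUBIC))
E
```

```text
0 [301. 287.]
8 [301. 283.]
16 [301. 280.]
50 [301. 266.]
```

View pics/s2.png

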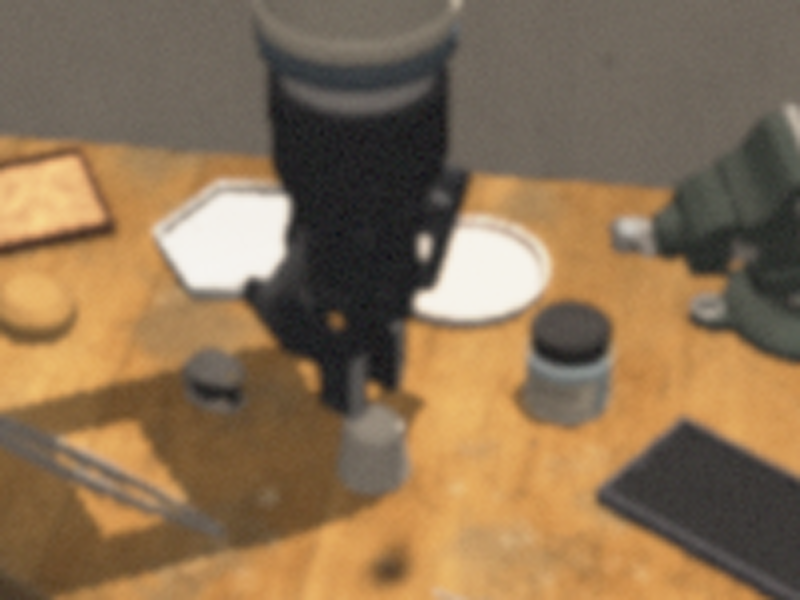

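The scene view agrees: the tips (crop 360,410) are level with the cone's top, at z≈40, though the TCP reads 16. So the tips sit about 24 mm *behind* the stated TCP. I'll open and descend gently, watching the force.

>>> {"name": "step_arm", "arguments": {"motion": [{"claw": 60,"delta_pos": [-2,1,0],"turn": 0},{"claw": 60,"delta_pos": [0,0,0],"turn": 0},{"claw": 60,"delta_pos": [0,0,0],"turn": 0},{"claw": 60,"delta_pos": [0,0,0],"turn": 0},{"claw": 60,"delta_pos": [0,0,5],"turn": 0},{"claw": 60,"delta_pos": [0,0,5],"turn": 0},{"claw": 60,"delta_pos": [0,0,0],"turn": 0}]}}

```text
clock: 4.8
eef_pos: [469.1, -201.9, 4.5]
tcp_rot: [-3.14, -0.001, 1.571]
contact_force: [-0.3, 0.6, -0.2]
opening: 0.702
grasp_force: 0.0
```

>>> {"name": "step_arm", "arguments": {"motion": [{"claw": 60,"delta_pos": [0,0,5],"turn": 0},{"claw": 60,"delta_pos": [0,0,5],"turn": 0},{"claw": 60,"delta_pos": [0,0,0],"turn": 0}]}}

```text
clock: 5.05
eef_pos: [469.2, -201.9, -5.5]
tcp_rot: [-3.14, -0.001, 1.571]
contact_force: [-0.5, 0.1, 0.1]
opening: 0.703
grasp_force: 0.0
```

```bash
python3 - <<'E'
from h import *
s=sense(); print(s["eef_pos"],s["contact_force"])
f=grab_frame("wrist"); im=f["img"]
a=im[200:460,160:490].astype(float); a=np.clip(255*(a/255)**.5*1.1,0,255).astype(np.uint8)
cv2.imwrite("pics/w4.png",cv2.resize(a[:,:,::-1],None,fx=2.2,fy=2.2,interpolation=cv2.INTER_CUBIC))
E
```

```text
[ 469.15122482 -201.93594569   -5.47112815] [-0.51115568  0.09469338  0.09701065]
```

View pics/w4.png

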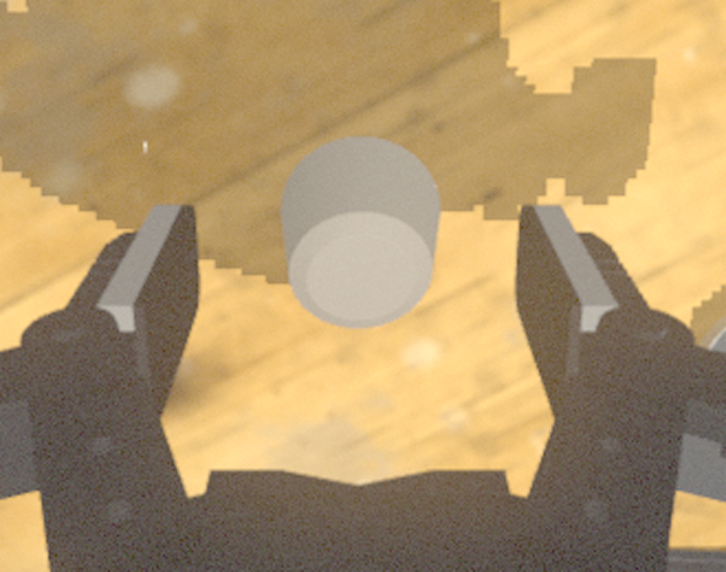

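The tips are now at z≈24 with TCP at −5.5, about 30 mm above it, and the cone is centred between them. I'll go 12 mm lower and grip.

>>> {"name": "step_arm", "arguments": {"motion": [{"claw": 60,"delta_pos": [-1,0,6],"turn": 0},{"claw": 60,"delta_pos": [0,0,6],"turn": 0},{"claw": 60,"delta_pos": [0,0,0],"turn": 0}]}}

```text
clock: 5.35
eef_pos: [469.2, -203.0, -17.5]
tcp_rot: [-3.14, -0.001, 1.571]
contact_force: [-0.4, -0.1, -0.6]
opening: 0.701
grasp_force: 0.0
```

>>> {"name": "step_arm", "arguments": {"motion": [{"claw": 20,"delta_pos": [0,0,0],"turn": 0},{"claw": 20,"delta_pos": [0,0,0],"turn": 0},{"claw": 20,"delta_pos": [0,0,0],"turn": 0},{"claw": 20,"delta_pos": [0,0,0],"turn": 0},{"claw": 20,"delta_pos": [0,0,0],"turn": 0},{"claw": 20,"delta_pos": [0,0,0],"turn": 0}], "force": 25}}

```text
clock: 5.85
eef_pos: [469.8, -203.3, -16.2]
tcp_rot: [3.141, 0.0, 1.571]
contact_force: [-0.0, 1.0, 3.2]
opening: 0.347
grasp_force: 24.8
```

>>> {"name": "step_arm", "arguments": {"motion": [{"claw": 20,"delta_pos": [0,0,-10],"turn": 0},{"claw": 20,"delta_pos": [0,0,-25],"turn": 0},{"claw": 20,"delta_pos": [0,0,-25],"turn": 0},{"claw": 20,"delta_pos": [9,20,0],"turn": 0},{"claw": 20,"delta_pos": [9,20,0],"turn": 0},{"claw": 20,"delta_pos": [9,20,0],"turn": 0},{"claw": 20,"delta_pos": [9,20,0],"turn": 0},{"claw": 20,"delta_pos": [9,20,0],"turn": 0}]}}

```text
clock: 6.52
eef_pos: [570.9, -157.8, 44.5]
tcp_rot: [3.141, 0.0, 1.571]
contact_force: [0.6, -0.4, -1.4]
opening: 0.341
grasp_force: 24.7
```

>>> {"name": "step_arm", "arguments": {"motion": [{"claw": 20,"delta_pos": [9,20,0],"turn": 0},{"claw": 20,"delta_pos": [9,20,0],"turn": 0},{"claw": 20,"delta_pos": [0,0,0],"turn": 0},{"claw": 20,"delta_pos": [0,0,20],"turn": 0},{"claw": 20,"delta_pos": [0,0,20],"turn": 0},{"claw": 20,"delta_pos": [0,0,8],"turn": 0},{"claw": 20,"delta_pos": [0,0,0],"turn": 0},{"claw": 20,"delta_pos": [0,0,0],"turn": 0}]}}

```text
clock: 7.18
eef_pos: [609.3, -140.4, -4.2]
tcp_rot: [-3.141, -0.0, 1.571]
contact_force: [1.5, 0.2, -0.3]
opening: 0.347
grasp_force: 24.7
```

```bash
python3 - <<'E'
from h import *
s=sense(); print(s["eef_pos"],s["contact_force"],s["opening"],s["grasp_force"])
f=grab_frame("wrist"); im=f["img"]
a=im.astype(float); a=np.clip(255*(a/255)**.6*1.1,0,255).astype(np.uint8)
cv2.imwrite("pics/w5.png",a[:,:,::-1])
E
```

```text
[ 609.3425125  -140.35306923   -4.19413616] [ 1.549442    0.23311938 -0.28202414] 0.34678434725884233 24.68101144360844
```

View pics/w5.png

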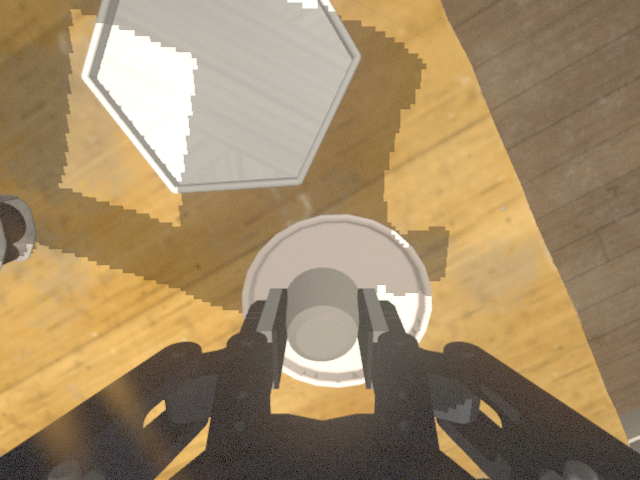

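The cone hangs upright over the dish (322,315), a little left of its centre (337,300). I'll shift +6 mm in x, lower 9 mm and release.

>>> {"name": "step_arm", "arguments": {"motion": [{"claw": 20,"delta_pos": [0,6,4],"turn": 0},{"claw": 20,"delta_pos": [0,0,4],"turn": 0},{"claw": 20,"delta_pos": [0,0,1],"turn": 0},{"claw": 20,"delta_pos": [0,0,0],"turn": 0}]}}

```text
clock: 7.57
eef_pos: [616.4, -140.3, -13.1]
tcp_rot: [3.141, 0.0, 1.571]
contact_force: [0.6, -0.1, 0.7]
opening: 0.345
grasp_force: 24.9
```

>>> {"name": "step_arm", "arguments": {"motion": [{"claw": 40,"delta_pos": [0,0,0],"turn": 0},{"claw": 55,"delta_pos": [0,0,0],"turn": 0},{"claw": 60,"delta_pos": [0,0,0],"turn": 0},{"claw": 60,"delta_pos": [0,0,0],"turn": 0},{"claw": 60,"delta_pos": [0,0,-15],"turn": 0},{"claw": 60,"delta_pos": [0,0,-30],"turn": 0},{"claw": 60,"delta_pos": [0,0,-40],"turn": 0},{"claw": 60,"delta_pos": [0,0,-40],"turn": 0}]}}

```text
clock: 8.23
eef_pos: [614.7, -140.0, 112.0]
tcp_rot: [-3.139, -0.001, 1.571]
contact_force: [0.5, -0.1, 0.1]
opening: 0.702
grasp_force: 0.0
```

>>> {"name": "step_arm", "arguments": {"motion": [{"claw": 75,"delta_pos": [20,-25,-10],"turn": 0},{"claw": 75,"delta_pos": [20,-25,-10],"turn": 0},{"claw": 75,"delta_pos": [20,-25,-10],"turn": 0},{"claw": 75,"delta_pos": [20,-25,0],"turn": 0},{"claw": 75,"delta_pos": [20,-25,0],"turn": 0},{"claw": 75,"delta_pos": [20,-25,0],"turn": 0},{"claw": 75,"delta_pos": [10,-10,0],"turn": 0},{"claw": 75,"delta_pos": [0,0,0],"turn": 0}]}}

```text
clock: 8.9
eef_pos: [453.4, -8.8, 141.6]
tcp_rot: [-3.14, -0.0, 1.572]
contact_force: [0.3, 0.0, 0.4]
opening: 0.876
grasp_force: 0.0
```

```bash
python3 - <<'E'
from h import *
s=sense(); print(s["eef_pos"])
f=grab_frame("wrist"); im=f["img"]; np.save("f.npy",f,allow_pickle=True)
a=im.astype(float); a=np.clip(255*(a/255)**.6*1.1,0,255).astype(np.uint8)
cv2.imwrite("pics/w6.png",a[:,:,::-1])
E
```

```text
[453.39921509  -8.80137081 141.58095494]
```

View pics/w6.png

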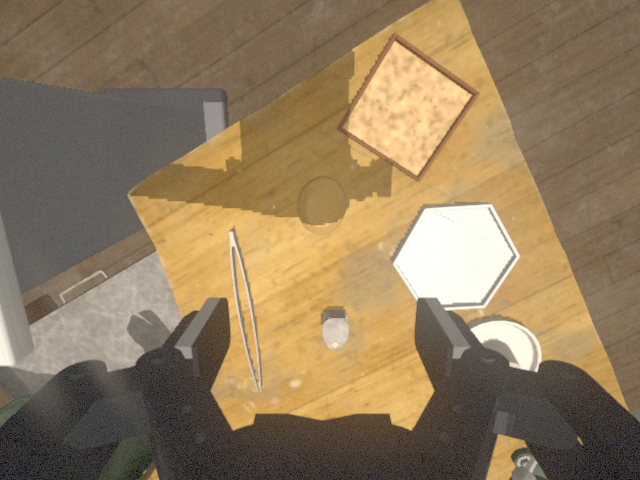

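The wax (322,203) is in shadow, with its long axis roughly along world y. Also visible: loupe (336,329), square tray (408,108), hex tray (457,257).

```bash
python3 - <<'E'
from h import *
f=np.load("f.npy",allow_pickle=True).item(); r=lambda u,v,z:np.round(ray(f,u,v,z),1)[:2]
print("wax",r(322,204,8),"L/R",r(298,203,3),r(347,203,3),"T/B",r(322,177,3),r(322,235,12))
w=np.array([r(*p,9) for p in [(396,36),(478,95),(418,180),(339,128)]]);print("square",w.mean(0),np.degrees(np.arctan2(*(w[1]-w[0])[::-1])),np.linalg.norm(w[1]-w[0]))
w=np.array([r(*p,9) for p in [(424,206),(493,204),(520,256),(485,308),(420,310),(392,261)]]);print("hex",w.mean(0),w)
print("loupe",r(336,328,9.5),r(323,322,5),r(349,322,5))
im=cv2.GaussianBlur(f["img"],(5,5),0)[160:250,270:380]; lab=cv2.cvtColor(im,cv2.COLOR_RGB2LAB)
print(lab[44,52],lab[10,52],lab[44,15],lab[44,95])
g=lab[...,0].astype(float); 
cv2.imwrite("pics/wx.png",cv2.resize(np.clip((im[:,:,::-1].astype(float))*2.2,0,255).astype(np.uint8),None,fx=5,fy=5,interpolation=cv2.INTER_CUBIC))
E
```

```text
wax [453.5   4.5] L/R [433.1   4.3] [474.7   4.5] T/B [453.5  26.3] [453.6 -21.3]
square [519.875  77.525] -31.744374422227605 76.78704317786953
hex [569.83333333 -43.46666667] [[538.6   3.2]
 [595.9   5.1]
 [625.5 -40.6]
 [601.5 -90.4]
 [542.8 -92.6]
 [514.7 -45.5]]
loupe [ 466.7 -110.9] [ 454.7 -107.3] [ 478.9 -107.2]
[ 87 136 157] [ 84 136 158] [ 82 137 157] [142 142 173]
```

View pics/wx.png

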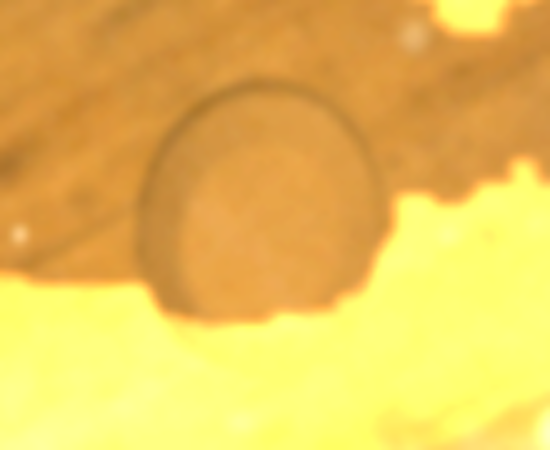

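Width 41 mm as specified, centre (454,3). Descending: TCP −22 should put the tips at about z 7.

>>> {"name": "step_arm", "arguments": {"motion": [{"claw": 70,"delta_pos": [6,0,30],"turn": 0},{"claw": 70,"delta_pos": [6,0,38],"turn": 0},{"claw": 70,"delta_pos": [0,0,38],"turn": 0},{"claw": 65,"delta_pos": [0,0,30],"turn": 0},{"claw": 65,"delta_pos": [0,0,15],"turn": 0},{"claw": 65,"delta_pos": [0,0,10],"turn": 0},{"claw": 65,"delta_pos": [0,0,3],"turn": 0},{"claw": 65,"delta_pos": [0,0,0],"turn": 0}]}}

```text
clock: 9.62
eef_pos: [456.6, 1.4, -22.8]
tcp_rot: [-3.141, 0.0, 1.57]
contact_force: [0.2, -0.6, -0.3]
opening: 0.762
grasp_force: 0.0
```

>>> {"name": "step_arm", "arguments": {"motion": [{"claw": 50,"delta_pos": [0,0,2],"turn": 0},{"claw": 50,"delta_pos": [0,0,0],"turn": 0},{"claw": 50,"delta_pos": [0,0,0],"turn": 0}]}}

```text
clock: 9.87
eef_pos: [456.7, 1.7, -23.5]
tcp_rot: [3.14, 0.0, 1.571]
contact_force: [-0.6, -0.0, -0.1]
opening: 0.587
grasp_force: 0.0
```

>>> {"name": "step_arm", "arguments": {"motion": [{"claw": 20,"delta_pos": [0,0,0],"turn": 0},{"claw": 20,"delta_pos": [0,0,0],"turn": 0},{"claw": 20,"delta_pos": [0,0,0],"turn": 0},{"claw": 20,"delta_pos": [0,0,0],"turn": 0},{"claw": 20,"delta_pos": [0,0,0],"turn": 0}], "force": 25}}

```text
clock: 10.28
eef_pos: [456.3, 1.8, -23.4]
tcp_rot: [3.14, 0.0, 1.571]
contact_force: [-2.1, -1.0, 10.5]
opening: 0.449
grasp_force: 24.2
```

>>> {"name": "step_arm", "arguments": {"motion": [{"claw": 20,"delta_pos": [0,0,-4],"turn": 0},{"claw": 20,"delta_pos": [0,0,-8],"turn": 0},{"claw": 20,"delta_pos": [0,0,-15],"turn": 0},{"claw": 20,"delta_pos": [0,0,-15],"turn": 0},{"claw": 20,"delta_pos": [0,0,0],"turn": 0},{"claw": 20,"delta_pos": [0,0,0],"turn": 0}]}}

```text
clock: 10.78
eef_pos: [456.7, 1.8, 18.7]
tcp_rot: [3.139, 0.0, 1.571]
contact_force: [-0.5, -0.6, -0.6]
opening: 0.453
grasp_force: 25.2
```

>>> {"name": "step_arm", "arguments": {"motion": [{"claw": 20,"delta_pos": [-9,23,0],"turn": 0},{"claw": 20,"delta_pos": [-9,23,0],"turn": 0},{"claw": 20,"delta_pos": [-9,23,0],"turn": 0},{"claw": 20,"delta_pos": [-9,23,0],"turn": 0},{"claw": 20,"delta_pos": [-9,21,0],"turn": 0},{"claw": 20,"delta_pos": [0,0,0],"turn": 0},{"claw": 20,"delta_pos": [0,0,15],"turn": 0},{"claw": 20,"delta_pos": [0,0,15],"turn": 0}]}}

```text
clock: 11.45
eef_pos: [568.8, -43.3, -12.9]
tcp_rot: [3.141, 0.0, 1.57]
contact_force: [-0.6, 0.2, -0.8]
opening: 0.448
grasp_force: 25.2
```

>>> {"name": "step_arm", "arguments": {"motion": [{"claw": 20,"delta_pos": [0,0,5],"turn": 0},{"claw": 20,"delta_pos": [0,0,2],"turn": 0},{"claw": 20,"delta_pos": [0,0,0],"turn": 0},{"claw": 20,"delta_pos": [0,0,0],"turn": 0}]}}

```text
clock: 11.78
eef_pos: [568.2, -43.0, -19.5]
tcp_rot: [-3.141, -0.0, 1.571]
contact_force: [-0.1, 0.9, -1.2]
opening: 0.448
grasp_force: 25.2
```

>>> {"name": "step_arm", "arguments": {"motion": [{"claw": 50,"delta_pos": [0,0,0],"turn": 0},{"claw": 65,"delta_pos": [0,0,0],"turn": 0},{"claw": 65,"delta_pos": [0,0,0],"turn": 0},{"claw": 65,"delta_pos": [0,0,-15],"turn": 0},{"claw": 65,"delta_pos": [0,0,-35],"turn": 0},{"claw": 65,"delta_pos": [0,0,-40],"turn": 0},{"claw": 65,"delta_pos": [0,0,-30],"turn": 0}]}}

```text
clock: 12.37
eef_pos: [569.1, -43.2, 103.0]
tcp_rot: [3.141, 0.0, 1.571]
contact_force: [1.2, -0.4, 0.4]
opening: 0.761
grasp_force: 0.0
```

>>> {"name": "step_arm", "arguments": {"motion": [{"claw": 60,"delta_pos": [-13,-20,0],"turn": 0},{"claw": 60,"delta_pos": [-13,-20,0],"turn": 0},{"claw": 60,"delta_pos": [-13,-20,0],"turn": 0},{"claw": 60,"delta_pos": [-13,-20,0],"turn": 0},{"claw": 60,"delta_pos": [-14,-22,0],"turn": 0},{"claw": 60,"delta_pos": [0,0,0],"turn": 0}]}}

```text
clock: 12.87
eef_pos: [462.6, -110.3, 100.3]
tcp_rot: [-3.138, -0.0, 1.57]
contact_force: [0.0, 1.0, -0.1]
opening: 0.701
grasp_force: 0.0
```

```bash
python3 - <<'E'
from h import *
s=sense(); print(s["eef_pos"])
f=grab_frame("wrist"); im=f["img"]
a=im.astype(float); a=np.clip(255*(a/255)**.6*1.1,0,255).astype(np.uint8)
cv2.imwrite("pics/w7.png",a[:,:,::-1])
np.save("f.npy",f,allow_pickle=True)
E
```

```text
[ 462.55475979 -110.32141231  100.26823912]
```

View pics/w7.png

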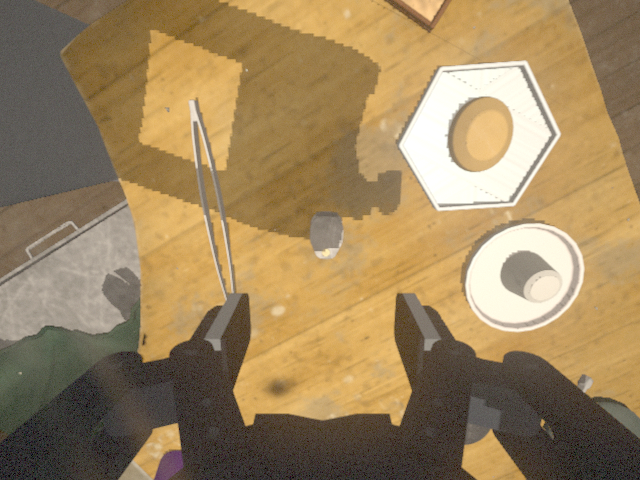

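The cone stands in the dish (535,278) and the wax lies flat in the hex tray (481,133). The loupe is at (326,236), spanning columns 310–343 and rows 211–259.

```bash
python3 - <<'E'
from h import *
f=np.load("f.npy",allow_pickle=True).item(); r=lambda u,v,z:np.round(ray(f,u,v,z),1)[:2]
for v in(222,235,250): 
  print(v,r(310,v,10),r(343,v,10))
print("T",r(326,211,3),r(326,211,17),"B",r(326,259,17),r(326,259,3))
E
```

```text
222 [ 453.9 -102. ] [ 477.9 -101.9]
235 [ 453.8 -111.8] [ 478.  -111.8]
250 [ 453.7 -123.4] [ 478.2 -123.3]
T [465.6 -95.3] [465.4 -92.3] B [ 465.5 -128. ] [ 465.7 -132.9]
```

>>> {"name": "step_arm", "arguments": {"motion": [{"claw": 55,"delta_pos": [0,3.5,25],"turn": 0},{"claw": 50,"delta_pos": [0,0,38],"turn": 0},{"claw": 45,"delta_pos": [0,0,32],"turn": 0},{"claw": 45,"delta_pos": [0,0,15],"turn": 0},{"claw": 45,"delta_pos": [0,0,8],"turn": 0},{"claw": 45,"delta_pos": [0,0,5],"turn": 0},{"claw": 45,"delta_pos": [0,0,0],"turn": 0}]}}

```text
clock: 13.5
eef_pos: [470.8, -109.0, -22.8]
tcp_rot: [-3.141, -0.0, 1.571]
contact_force: [0.4, 0.6, 0.2]
opening: 0.525
grasp_force: 0.0
```

>>> {"name": "step_arm", "arguments": {"motion": [{"claw": 10,"delta_pos": [0,0,0],"turn": 0},{"claw": 10,"delta_pos": [0,0,0],"turn": 0},{"claw": 10,"delta_pos": [0,0,0],"turn": 0},{"claw": 10,"delta_pos": [0,0,0],"turn": 0},{"claw": 10,"delta_pos": [0,0,0],"turn": 0}], "force": 30}}

```text
clock: 13.92
eef_pos: [471.4, -109.4, -21.3]
tcp_rot: [3.139, 0.0, 1.571]
contact_force: [-0.5, 2.4, 7.5]
opening: 0.247
grasp_force: 29.4
```

>>> {"name": "step_arm", "arguments": {"motion": [{"claw": 10,"delta_pos": [0,0,-4],"turn": 0},{"claw": 10,"delta_pos": [0,0,-10],"turn": 0},{"claw": 10,"delta_pos": [0,0,-20],"turn": 0},{"claw": 10,"delta_pos": [0,0,-30],"turn": 0},{"claw": 10,"delta_pos": [0,0,-10],"turn": 0},{"claw": 10,"delta_pos": [0,0,0],"turn": 0}]}}

```text
clock: 14.42
eef_pos: [472.4, -109.8, 54.5]
tcp_rot: [3.136, 0.001, 1.571]
contact_force: [0.7, 0.1, -1.0]
opening: 0.244
grasp_force: 29.5
```

Gripped (the opening reads about 3 mm under the true width, as it did with the cone and wax). Carrying it to the square tray at (520,77).

>>> {"name": "step_arm", "arguments": {"motion": [{"claw": 10,"delta_pos": [31,8,0],"turn": 0},{"claw": 10,"delta_pos": [31,8,0],"turn": 0},{"claw": 10,"delta_pos": [31,8,0],"turn": 0},{"claw": 10,"delta_pos": [31,8,0],"turn": 0},{"claw": 10,"delta_pos": [31,8,0],"turn": 0},{"claw": 10,"delta_pos": [31,8,0],"turn": 0},{"claw": 10,"delta_pos": [0,0,0],"turn": 0},{"claw": 10,"delta_pos": [0,0,0],"turn": 0}]}}

```text
clock: 15.08
eef_pos: [517.9, 78.1, 50.7]
tcp_rot: [-3.141, 0.0, 1.574]
contact_force: [-0.1, -0.6, -0.3]
opening: 0.246
grasp_force: 29.5
```

>>> {"name": "step_arm", "arguments": {"motion": [{"claw": 10,"delta_pos": [0,0,30],"turn": 0},{"claw": 10,"delta_pos": [0,0,25],"turn": 0},{"claw": 10,"delta_pos": [0,0,12],"turn": 0},{"claw": 10,"delta_pos": [0,0,4],"turn": 0},{"claw": 10,"delta_pos": [0,0,0],"turn": 0},{"claw": 10,"delta_pos": [0,0,0],"turn": 0}]}}

```text
clock: 15.58
eef_pos: [517.6, 75.8, -19.7]
tcp_rot: [-3.14, 0.0, 1.57]
contact_force: [-0.8, 0.2, -0.2]
opening: 0.247
grasp_force: 30.5
```

>>> {"name": "step_arm", "arguments": {"motion": [{"claw": 10,"delta_pos": [0,0,1],"turn": 0},{"claw": 30,"delta_pos": [0,0,0],"turn": 0},{"claw": 50,"delta_pos": [0,0,0],"turn": 0},{"claw": 50,"delta_pos": [0,0,0],"turn": 0},{"claw": 50,"delta_pos": [0,0,-15],"turn": 0},{"claw": 60,"delta_pos": [0,0,-35],"turn": 0},{"claw": 60,"delta_pos": [0,0,-40],"turn": 0},{"claw": 60,"delta_pos": [-20,0,-40],"turn": 0}]}}

```text
clock: 16.25
eef_pos: [518.0, 59.7, 108.3]
tcp_rot: [-3.141, -0.001, 1.572]
contact_force: [1.2, 0.7, -0.7]
opening: 0.701
grasp_force: 0.0
```

>>> {"name": "step_arm", "arguments": {"motion": [{"claw": 60,"delta_pos": [-36,-8,0],"turn": 0},{"claw": 60,"delta_pos": [-36,-8,0],"turn": 0},{"claw": 60,"delta_pos": [-36,-8,0],"turn": 0},{"claw": 60,"delta_pos": [-36,-8,0],"turn": 0},{"claw": 60,"delta_pos": [-36,-8,0],"turn": 0},{"claw": 60,"delta_pos": [-36,-8,0],"turn": 0},{"claw": 60,"delta_pos": [-36,-8,0],"turn": 0},{"claw": 60,"delta_pos": [-36,-8,0],"turn": 0}]}}

```text
clock: 16.92
eef_pos: [453.6, -231.5, 107.1]
tcp_rot: [3.141, 0.0, 1.571]
contact_force: [0.8, -0.1, -0.1]
opening: 0.703
grasp_force: 0.0
```

>>> {"name": "step_arm", "arguments": {"motion": [{"claw": 60,"delta_pos": [-36,-10,0],"turn": 0},{"claw": 60,"delta_pos": [-36,-10,0],"turn": 0},{"claw": 60,"delta_pos": [-20,-8,0],"turn": 0},{"claw": 60,"delta_pos": [0,0,0],"turn": -0.1},{"claw": 60,"delta_pos": [0,0,0],"turn": 0}]}}

```text
clock: 17.33
eef_pos: [425.7, -323.1, 106.9]
tcp_rot: [3.142, 0.0, 1.673]
contact_force: [-0.5, -0.4, 0.7]
opening: 0.708
grasp_force: 0.0
```

```bash
python3 - <<'E'
from h import *
s=sense(); print(s["eef_pos"],s["tcp_rot"])
f=grab_frame("wrist"); im=f["img"]
a=im.astype(float); a=np.clip(255*(a/255)**.6*1.1,0,255).astype(np.uint8)
cv2.imwrite("pics/w8.png",a[:,:,::-1])
np.save("f.npy",f,allow_pickle=True)
E
```

```text
[ 425.65314543 -323.10269367  106.85549604] [3.14153494e+00 9.31128407e-05 1.67270372e+00]
```

View pics/w8.png

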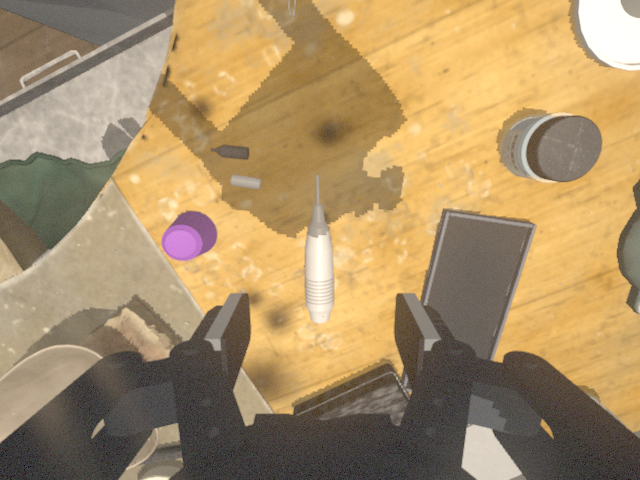

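The handpiece runs from its tip (318,177) to its tail (319,322), aligned with the tool. Its axis is at column ≈318.5.

```bash
python3 - <<'E'
from h import *
f=np.load("f.npy",allow_pickle=True).item(); r=lambda u,v,z:np.round(ray(f,u,v,z),1)[:2]
a,b=r(318,177,10),r(319.5,322,12); print(a,b,(a+b)/2,np.linalg.norm(a-b)); print("width",r(304,280,11),r(335,280,11))
y=sense()["tcp_rot"][2]; x=np.array([np.cos(y),np.sin(y)]); t=np.array([np.sin(y),-np.cos(y)])
d=(a+b)/2-sense()["eef_pos"][:2]; print("tool dx,dy",d@x,d@t, "axis err",np.degrees(np.arctan2((a-b)@t,(a-b)@x)))
w=np.array([r(*p,9) for p in [(446,211),(535,226)]]);print("long far corners",w)
E
```

```text
[ 419.  -283.6] [ 431.7 -398.3] [ 425.35 -340.95] 115.40095320230243
width [ 416.  -363.8] [ 440.  -361.3]
tool dx,dy -18.61551833766809 -2.331247960682064 axis err -0.7256978857144408
long far corners [[ 515.9 -298.9]
 [ 584.6 -303.3]]
```

>>> {"name": "step_arm", "arguments": {"motion": [{"claw": 60,"delta_pos": [-18.5,-2,20],"turn": 0},{"claw": 60,"delta_pos": [0,0,38],"turn": 0},{"claw": 55,"delta_pos": [0,0,35],"turn": 0},{"claw": 55,"delta_pos": [0,0,20],"turn": 0},{"claw": 55,"delta_pos": [0,0,12],"turn": 0},{"claw": 55,"delta_pos": [0,0,5],"turn": 0},{"claw": 55,"delta_pos": [0,0,0],"turn": 0}]}}

```text
clock: 17.97
eef_pos: [426.2, -339.7, -23.6]
tcp_rot: [-3.141, -0.001, 1.67]
contact_force: [0.2, -0.3, 0.1]
opening: 0.647
grasp_force: 0.0
```

>>> {"name": "step_arm", "arguments": {"motion": [{"claw": 10,"delta_pos": [0,0,0],"turn": 0},{"claw": 10,"delta_pos": [0,0,0],"turn": 0},{"claw": 10,"delta_pos": [0,0,0],"turn": 0},{"claw": 10,"delta_pos": [0,0,0],"turn": 0},{"claw": 10,"delta_pos": [0,0,0],"turn": 0},{"claw": 10,"delta_pos": [0,0,0],"turn": 0}], "force": 50}}

```text
clock: 18.47
eef_pos: [427.0, -341.1, -21.7]
tcp_rot: [3.14, 0.001, 1.67]
contact_force: [0.3, 1.1, 7.2]
opening: 0.225
grasp_force: 48.6
```

>>> {"name": "step_arm", "arguments": {"motion": [{"claw": 10,"delta_pos": [0,0,-4],"turn": 0},{"claw": 10,"delta_pos": [0,0,-10],"turn": 0},{"claw": 10,"delta_pos": [0,0,-20],"turn": 0},{"claw": 10,"delta_pos": [0,0,-20],"turn": 0},{"claw": 10,"delta_pos": [0,0,0],"turn": 0},{"claw": 10,"delta_pos": [0,0,0],"turn": 0}]}}

```text
clock: 18.97
eef_pos: [427.0, -341.2, 32.5]
tcp_rot: [3.139, 0.002, 1.671]
contact_force: [-0.6, -0.2, -2.1]
opening: 0.226
grasp_force: 49.1
```

```bash
python3 - <<'E'
from h import *
s=sense(); print(s["eef_pos"],s["tcp_rot"],s["contact_force"],s["wrist_torque"],s["opening"],s["grasp_force"])
f=grab_frame("wrist"); im=f["img"]
a=im.astype(float); a=np.clip(255*(a/255)**.6*1.1,0,255).astype(np.uint8)
np.save("f.npy",f,allow_pickle=True)
sm=cv2.cvtColor(a,cv2.COLOR_RGB2HSV); m=((sm[...,1]<50)&(sm[...,2]>90))[120:420,290:350]
for v in range(0,300,15): 
  x=np.flatnonzero(m[v]); print(v+120, (x.min()+290,x.max()+290) if len(x) else None,end=" ")
y=s["tcp_rot"][2]; X=np.array([np.cos(y),np.sin(y)]); t=np.array([np.sin(y),-np.cos(y)])
d=np.array([546.5,-377])-s["eef_pos"][:2]; print("\n",d, d@X,d@t)
E
```

```text
[ 427.04488087 -341.21073605   32.52376878] [3.13931731e+00 2.24914115e-03 1.67070168e+00] [-0.60861482 -0.15218164 -2.14055929] [ 0.01060156  0.0238405  -0.00312628] 0.22553001445766138 49.070067915308755
120 None 135 None 150 None 165 None 180 (np.int64(319), np.int64(323)) 195 (np.int64(319), np.int64(323)) 210 (np.int64(319), np.int64(324)) 225 (np.int64(313), np.int64(329)) 240 (np.int64(312), np.int64(331)) 255 (np.int64(309), np.int64(334)) 270 (np.int64(303), np.int64(340)) 285 (np.int64(300), np.int64(343)) 300 (np.int64(290), np.int64(346)) 315 (np.int64(290), np.int64(346)) 330 (np.int64(291), np.int64(346)) 345 (np.int64(290), np.int64(349)) 360 (np.int64(290), np.int64(348)) 375 (np.int64(290), np.int64(347)) 390 (np.int64(298), np.int64(348)) 405 (np.int64(300), np.int64(346)) 
 [119.45511913 -35.78926395] -47.52516812666168 115.28987507800898
```

Gripped and level. Turning to align with the tray (88°), then over to its centre at (546.5,−377).

>>> {"name": "step_arm", "arguments": {"motion": [{"claw": 10,"delta_pos": [0,0,0],"turn": 0.065},{"claw": 10,"delta_pos": [0,0,0],"turn": 0.065},{"claw": 10,"delta_pos": [-6.4,24,0],"turn": 0},{"claw": 10,"delta_pos": [-6.4,24,0],"turn": 0},{"claw": 10,"delta_pos": [-6.4,24,0],"turn": 0},{"claw": 10,"delta_pos": [-6.4,24,0],"turn": 0},{"claw": 10,"delta_pos": [-6.4,24,0],"turn": 0},{"claw": 10,"delta_pos": [0,0,0],"turn": 0}]}}

```text
clock: 19.68
eef_pos: [549.1, -377.2, 30.1]
tcp_rot: [3.139, 0.001, 1.541]
contact_force: [0.2, 0.0, -0.7]
opening: 0.225
grasp_force: 49.3
```

>>> {"name": "step_arm", "arguments": {"motion": [{"claw": 10,"delta_pos": [0,0,20],"turn": 0},{"claw": 10,"delta_pos": [0,0,15],"turn": 0},{"claw": 10,"delta_pos": [0,0,10],"turn": 0},{"claw": 10,"delta_pos": [0,0,6],"turn": 0},{"claw": 10,"delta_pos": [0,0,0],"turn": 0},{"claw": 10,"delta_pos": [0,0,0],"turn": 0}]}}

```text
clock: 20.18
eef_pos: [544.1, -375.0, -19.6]
tcp_rot: [-3.14, -0.002, 1.54]
contact_force: [-3.8, 7.4, 14.6]
opening: 0.226
grasp_force: 53.2
```

Floor contact at 15 N. I'll ease up 1.5 mm, release with a modest opening so the fingers clear the rim, and retreat.

>>> {"name": "step_arm", "arguments": {"motion": [{"claw": 10,"delta_pos": [0,0,-1.5],"turn": 0},{"claw": 25,"delta_pos": [0,0,0],"turn": 0},{"claw": 36,"delta_pos": [0,0,0],"turn": 0},{"claw": 36,"delta_pos": [0,0,0],"turn": 0},{"claw": 36,"delta_pos": [0,0,-15],"turn": 0},{"claw": 36,"delta_pos": [0,0,-35],"turn": 0},{"claw": 36,"delta_pos": [0,0,-40],"turn": 0},{"claw": 36,"delta_pos": [0,0,-40],"turn": 0}]}}

```text
clock: 20.85
eef_pos: [544.5, -375.7, 113.1]
tcp_rot: [-3.14, -0.001, 1.541]
contact_force: [0.9, -0.1, 0.2]
opening: 0.422
grasp_force: 0.0
```

>>> {"name": "step_arm", "arguments": {"motion": [{"claw": 60,"delta_pos": [0,-40,-30],"turn": 0},{"claw": 60,"delta_pos": [0,-40,-30],"turn": 0},{"claw": 60,"delta_pos": [0,-40,0],"turn": 0},{"claw": 60,"delta_pos": [0,-40,0],"turn": 0},{"claw": 60,"delta_pos": [0,0,0],"turn": 0},{"claw": 60,"delta_pos": [0,0,0],"turn": 0}]}}

```text
clock: 21.35
eef_pos: [396.8, -371.7, 162.7]
tcp_rot: [3.141, 0.001, 1.539]
contact_force: [0.2, -0.7, -0.5]
opening: 0.702
grasp_force: 0.0
```

```bash
python3 - <<'E'
from h import *
s=sense(); print(s["eef_pos"],s["opening"],s["contact_force"])
a=grab_frame("scene")["img"][190:360,180:480]; b=grab_frame("top")["img"][170:320,160:480]
a=cv2.resize(a,(560,317),interpolation=cv2.INTER_CUBIC); b=cv2.resize(b,(560,263),interpolation=cv2.INTER_CUBIC)
cv2.imwrite("pics/fin.png",np.vstack([a,b])[:,:,::-1])
E
```

```text
[ 396.82360585 -371.69294376  162.65979161] 0.7022305511636219 [ 0.193567   -0.71554466 -0.52526039]
```

View pics/fin.png

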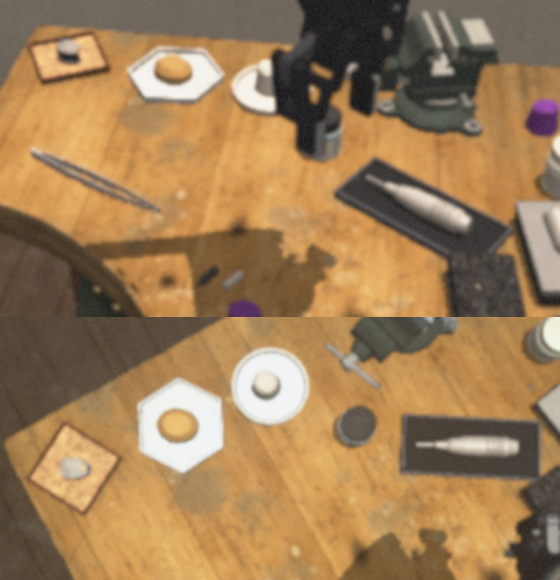

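All four things lie in their trays: cone upright at (266,384), wax (178,425), loupe (74,468), handpiece lengthwise at (468,446). The jar hasn't moved and the gripper is clear.

```bash
python3 -c "
from rig import *
print(sign_off())"
```

```text
the job is handed in; nothing more can be done
None
```

The job is handed in: flux cone upright in the round dish, beeswax in the hexagonal tray, loupe in the square tray and handpiece lengthwise in the long tray, with the jar left in place and the gripper open and clear after about 21 s.

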